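# Smooth shut the row of lids on the cedar organiser

### The arm

A 6-joint arm with a two-finger parallel gripper is mounted at the origin on the work surface. World frame = base frame: x ahead of the robot, y to its left, z up, the work surface at z = 0. Lengths are in m, angles in rad, forces in N, time in s.
With the tool pointing down it reaches from about 0.325 to 0.85 m from the base axis. Payload 15.5 kg.
Tool frame: the origin (TCP) lies midway between the tips of the shut fingers; the grasp point (between the pads) lies 19 mm behind it; z points along the fingers, y is the line along which they close (so a half turn about z gives the same grasp; the last joint's range is limited). The gripper opens to 91 mm and grips with 3 to 60 N. Pads are 32 mm wide; open, the fingers measure 118 mm over their backs; the gripper's body (76 mm by 178 mm) begins 60 mm behind the grasp point.
Start: joints at [1.185, 0.494, 1.345, -0, 1.302, -0.096], TCP at [0.179, 0.599, 0.214] pointing down, gripper open.
Joint ranges: [-2.91, 2.91], [-0.82, 2.16], [0.22, 2.67], [-1.22, 4.37], [0.12, 2.79], [-3.08, 3.08]. Speed limits (rad/s): [1.89, 1.89, 2.57, 3.01, 3.01, 3.01].

### API

Orientations are given as a unit quaternion [x, y, z, w].
In Python, from rig import observe, optics, manip gives the robot as it stands. The module is installed in compiled form; this text tells all that it offers.
- The arm moves only by the tool step_arm, never from a script. Its argument "increments" is a list of rows, each a list of 2 entries, a list of its own where there are three numbers: the shift along the tool's x, y, z in cm, then the turn, a rotation vector about the tool's x, y, z in rad. A call has 1 to 12 rows; each row shifts and turns the commanded pose from where the row before left it, along the tool's axes as they then stand; what a row does not reach is not made up. A row lasts 1/10 s, in which the tool goes at most 50 mm and 8.59 degrees, less where a joint would pass 70% of its speed; a pose out of reach is approached as far as the arm can. A call is refused whole if a number of a shift passes 5 or a number of a turn 0.15, either way. A call with a gripper value outside its range is refused whole. "claw" is the opening, from 0 (shut) to 1 (fully open), set as the call begins (left out, the last holds). The fingers move at their own pace and stop on an object; "grip_force" is the grip in N (left out, the last holds). Time passes only in rows, so rows that do not move let the fingers close. It gives the time, the measured TCP pose, the force, the opening and the grip force at its end, in the units of the state.
- observe(): the state, without advancing time (a new reading comes with each control period).
- optics.capture(name): name is "scene" or "top" or "wrist"; returns a dict with "color" (400x640x3 uint8, blue, green, red), "fx", "fy", "cx", "cy" (pixels), "eye" and "attitude" of the camera in the world. Camera axes: x right, y down, z forward; pixel columns grow to the right and rows downward; lengths in m; the calibration is good to about 2 mm. A picture is of the moment at which its call begins. There is no depth.
- manip.hand_in(): hands the job in; it is judged then, once.
The state is a dict: "time": time; "joints": joint angles; "joint_vel": joint speeds; "joint_torque": joint torques, N m; "position": TCP position; "tool_rot": TCP orientation; "wrist_force": force on the tool from outside, world axes, zero at the start; "torque": the same for the moment, N m; "finger_gap": finger opening in m; "grip_force": force on a finger pad.
Only numpy, scipy, OpenCV 4.12 (cv2) and the standard library are available. Lean on these libraries where they do the work, as an engineer would, in place of code of your own. Each camera call takes 0.05 s, during which the arm holds its last target. There are 200 camera calls.

### The job

Run the fingertips lightly along the row of four lids on the cedar organiser, in one pass from the blue lid to the other end and without lifting away on the way, so that the lids go down one after another and all lie flat. The organiser is only touched: do not pick it up, shove it along or press hard on it, and leave the jar, tin, torch and splint alone. Finish with the hand clear.

Things in the scene. Friction and masses are not known exactly. Their poses are not given: they have to be found in the camera images.
- organiser: loose cedar box 204 mm long (x), 64 wide (y), 34 high, 0.9 kg, on the bench at any yaw, with a row of four lids; origin: centre of its underside. +x runs along the row from the blue lid to the other end. The lids hinge on their blue-end side, free edges rising towards +x: a fingertip moving in +x at lid-top height wipes them down. Over about 4 N of push slides the box
- lid1 (a joint): angle of the blue lid, number 1 from the blue end: 0 = shut flat, up to 0.9 rad as its free edge rises; starts at 0.35 to 0.7. Hinge along the organiser's y at its x = -94 mm, z = 36 mm; plate 44 mm long from the hinge towards +x, 56 mm wide, 4 mm thick, top at z = 38 mm when shut. Stays where it is left; 0.2 N at the free edge moves it
- lid2 (a joint): angle of the white lid, number 2 from the blue end: 0 = shut flat, up to 0.9 rad as its free edge rises; starts at 0.35 to 0.7. Hinge along the organiser's y at its x = -46 mm, z = 36 mm; plate 44 mm long from the hinge towards +x, 56 mm wide, 4 mm thick, top at z = 38 mm when shut. Stays where it is left; 0.2 N at the free edge moves it
- lid3 (a joint): angle of the white lid, number 3 from the blue end: 0 = shut flat, up to 0.9 rad as its free edge rises; starts at 0.35 to 0.7. Hinge along the organiser's y at its x = 2 mm, z = 36 mm; plate 44 mm long from the hinge towards +x, 56 mm wide, 4 mm thick, top at z = 38 mm when shut. Stays where it is left; 0.2 N at the free edge moves it
- lid4 (a joint): angle of the white lid, number 4 from the blue end: 0 = shut flat, up to 0.9 rad as its free edge rises; starts at 0.35 to 0.7. Hinge along the organiser's y at its x = 50 mm, z = 36 mm; plate 44 mm long from the hinge towards +x, 56 mm wide, 4 mm thick, top at z = 38 mm when shut. Stays where it is left; 0.2 N at the free edge moves it
- jar: closed blue plastic jar, 60 mm diameter, 75 mm tall, standing loose beside the organiser; origin at the centre of its underside, z up
- tin: small round aluminium tin with push-fit lid, 70 mm diameter, 32 mm tall, standing loose beside the organiser; origin at the centre of its underside, z up
- torch: white plastic torch lying loose beside the organiser, 130 mm long (x), 34 mm wide and high; origin at the centre of its underside
- splint: orange hard silicone finger splint, a U channel 80 mm long (x), 22 mm wide, 16 mm high, lying loose beside the organiser; origin at the centre of its underside
There are look-alikes about, which are no part of the job. Of the things that look like the organiser, the largest one is meant.

How it is judged:
By the outcome, as a careful person would: the job done as asked, in the order asked, and still so for the second after the job is handed in, with the robot touching nothing.
It also fails if it takes over 38 s, if anything falls off the work surface, if the arm or the gripper's body presses on something with over 40 N, if the wrist force passes 120 N, or if a joint passes its speed limit or range.

## Working session

There is one attempt and no reset: what is moved stays moved. The work goes in short steps, Python scripts to look and compute and a tool call to move; the robot and the scene stay as the last step left them, time stands still between calls to the robot, and variables do not carry over. Pictures are saved under pics/ and viewed, at most 10 in all, crops included, and the job is handed in when it is done.

Besides the shell and the picture viewer there is one more tool, called after "Emit:" as name(argument=value, ...) on one line, values as JSON. step_arm: Moves the arm, as the interface text tells. Its arguments: {"type":"object","properties":{"increments":{"type":"array"},"claw":{"type":"number"},"grip_force":{"type":"number"}},"required":["increments"]}

```bash
mkdir -p pics
python3 - <<'E'
from rig import observe, optics
import cv2,pickle
s=observe();print(s['position'],s['tool_rot'],s['time'],s['wrist_force'])
d={}
for n in("top","scene"):
    c=optics.capture(n);d[n]=c;cv2.imwrite(f"pics/{n}1.png",c["color"]);print(n,c['fx'],c['eye'],c['attitude'])
pickle.dump(d,open('d.pkl','wb'))
E
```

```text
[0.17845661 0.59861107 0.2133417 ] [ 1.44373265e-01  9.89523127e-01 -5.69185415e-04 -1.29537787e-04] 0.0 [-0.71510816 -0.14919556  0.42929281]
top 407.03588599516195 [0.5337805  0.00782507 0.82814285] [-0.70226318  0.71025673 -0.04583758  0.01614679]
scene 421.6055873680702 [1.16004189 0.15038755 0.56234277] [ 0.55418174  0.72023055 -0.33109077 -0.25402648]
```

View pics/top1.png

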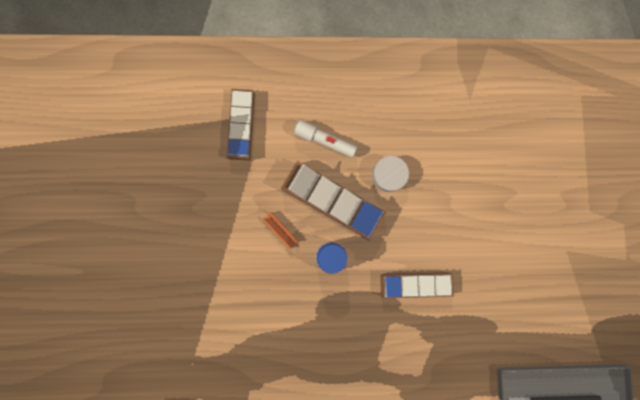

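View pics/scene1.png

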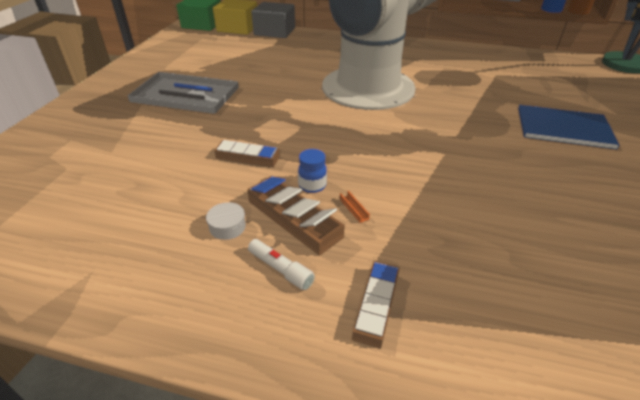

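Top view: the large organiser runs from its blue lid at (368,219) to its far end at (292,172). The jar is at (332,258), the tin at (391,173), the torch at (326,138) and the splint at (281,230). The two smaller boxes are look-alikes.

```bash
cat > h.py <<'E'
import numpy as np,cv2
from scipy.spatial.transform import Rotation as R
def ray(c,uv,z):
    d=R.from_quat(c['attitude']).apply([(uv[0]-c['cx'])/c['fx'],(uv[1]-c['cy'])/c['fy'],1]);e=np.array(c['eye'])
    return e+d*(z-e[2])/d[2]
def proj(c,p):
    q=R.from_quat(c['attitude']).inv().apply(np.array(p)-c['eye']);return np.array([c['cx']+c['fx']*q[0]/q[2],c['cy']+c['fy']*q[1]/q[2]])
E
python3 - <<'E'
from h import *;import pickle
d=pickle.load(open('d.pkl','rb'));c=d['top'];im=c['color']
h=cv2.cvtColor(im,cv2.COLOR_BGR2HSV)
m=((h[...,2]<105)|(h[...,1]<70)|(abs(h[...,0].astype(int)-112)<15)).astype(np.uint8)*255
x0,y0=260,140
cv2.imwrite('pics/c.png',np.hstack([cv2.resize(im[y0:260,x0:410],None,fx=5,fy=5,interpolation=cv2.INTER_CUBIC)]))
s=d['scene']['color'];cv2.imwrite('pics/s.png',cv2.resize(s[165:265,235:365],None,fx=6,fy=6,interpolation=cv2.INTER_CUBIC))
for n,uv,z in[('jar',(332,258),.075),('tin',(391,173),.032),('torch1',(300,128),.017),('torch2',(355,152),.017)]:print(n,ray(c,uv,z).round(3))
E
```

```text
jar [ 0.488 -0.038  0.075]
tin [ 0.651 -0.161  0.032]
torch1 [0.747 0.02  0.017]
torch2 [ 0.697 -0.091  0.017]
```

View pics/c.png

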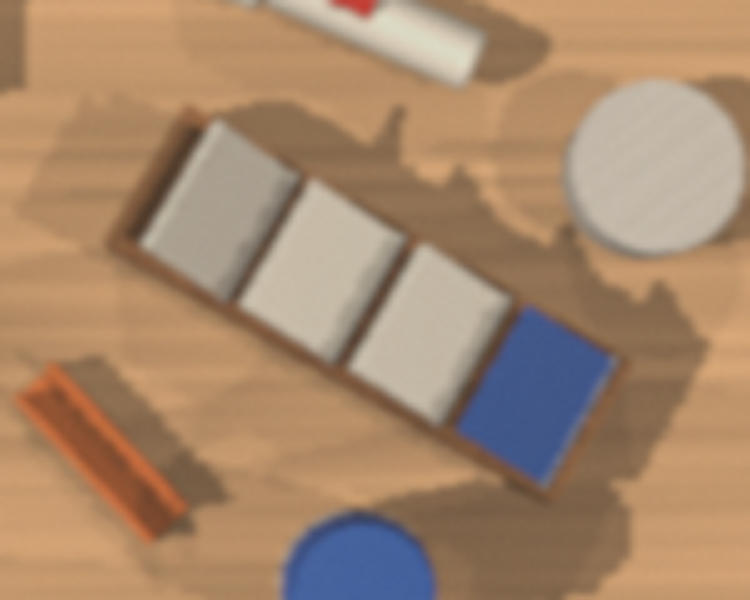

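View pics/s.png

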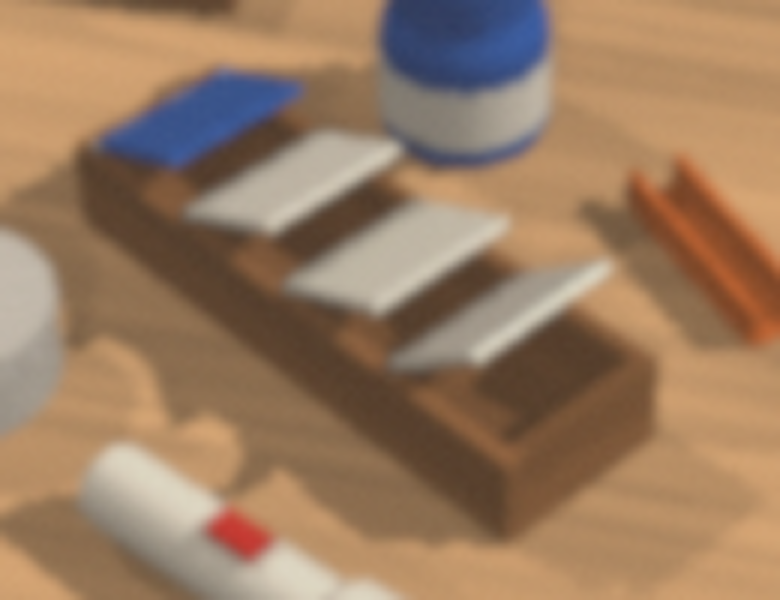

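The crops show all four lids raised with their free edges towards the far end. The rim corners in the crop are (190,112) and (113,240) at the far end, and (627,357) and (548,500) at the blue end.

Run:
```python
from h import *;import pickle
from rig import observe
d=pickle.load(open('d.pkl','rb'));c=d['top']
P=[ray(c,(260+u/5-.4,140+v/5-.4),.034) for u,v in[(190,112),(113,240),(627,357),(548,500)]]
f1,f2,b1,b2=P
print(np.round(P,4));print('len',np.linalg.norm(f1-b1),np.linalg.norm(f2-b2),'wid',np.linalg.norm(f1-f2),np.linalg.norm(b1-b2))
o=sum(P)/4;x=(f1+f2-b1-b2);x/=np.linalg.norm(x);print('ctr',o,'yaw',np.arctan2(x[1],x[0]))
y=np.array([-x[1],x[0],0])
# check in scene: corners
s=d['scene']
for a,b in[(.102,.032),(.102,-.032),(-.102,.032),(-.102,-.032)]:
  print(((proj(s,[*(o+a*x+b*y)[:2],.034])-[235,165])*6).round())
for n,p in [('jar',(.488,-.038)),('tin',(.651,-.161))]: q=np.r_[p,0]-o;print(n,q@x,q@y)
T=observe();r=R.from_quat(T['tool_rot']);print(r.as_matrix().round(3))
for a in(-.15,.11):print('pt',a,(o+a*x)[:2])
p=o-.14*x;dd=p-T['position'];print('tool shift cm',r.inv().apply(dd)*100)
print(r.inv().apply(x),r.inv().apply(y))
```

```text
[[ 0.6743  0.0248  0.034 ]
 [ 0.6238  0.0552  0.034 ]
 [ 0.5758 -0.1461  0.034 ]
 [ 0.5203 -0.1136  0.034 ]]
len 0.1972179839391586 0.19800236263522442 wid 0.058958467278869456 0.064348256340869
ctr [ 0.59858052 -0.0449231   0.034     ] yaw 1.034199562358496
[654. 356.]
[501. 465.]
[216.  58.]
[ 66. 141.]
jar -0.05058023247170951 0.09857799159332671
tin -0.07296511746486302 -0.10439224495342243
[[-0.958  0.286 -0.   ]
 [ 0.286  0.958 -0.001]
 [ 0.    -0.001 -1.   ]]
pt -0.15 [ 0.52189841 -0.17384111]
pt 0.11 [0.65481406 0.04961678]
tool shift cm [-55.22988937 -63.22549705  18.00158693]
[-0.24430904  0.96969687 -0.00103348] [ 9.69697418e-01  2.44309003e-01 -1.66434678e-04]
```

Emit:
step_arm(increments=[[[0, 0, 0], [0, 0, 0.12]], [[0, 0, 0], [0, 0, 0.127]], [[-3.4, -2.4, 0], [0, 0, 0]], [[-3.4, -2.4, 0], [0, 0, 0]], [[-3.4, -2.4, 0], [0, 0, 0]], [[-3.4, -2.4, 0], [0, 0, 0]], [[-3.4, -2.4, 0], [0, 0, 0]], [[-3.4, -2.4, 0], [0, 0, 0]], [[-3.4, -2.4, 0], [0, 0, 0]], [[-3.4, -2.4, 0], [0, 0, 0]], [[-3.4, -2.4, 0], [0, 0, 0]], [[-3.4, -2.4, 0], [0, 0, 0]]], claw=0)

```text
time: 1.3
position: [0.3483, 0.2172, 0.2139]
tool_rot: [0.265, 0.964, -0.0, -0.0]
wrist_force: [0.9, 0.5, 0.4]
finger_gap: 0.0007
grip_force: 0.0
```

Emit:
step_arm(increments=[[[-3.4, -2.4, 0], [0, 0, 0]], [[-3.4, -2.4, 0], [0, 0, 0]], [[-3.4, -2.4, 0], [0, 0, 0]], [[-3.4, -2.4, 0], [0, 0, 0]], [[-3.4, -2.4, 0], [0, 0, 0]], [[-3.4, -2.4, 0], [0, 0, 0]], [[-3.4, -2.4, 0], [0, 0, 0]], [[-3.4, -2.4, 0], [0, 0, 0]], [[-2, -1.4, 0], [0, 0, 0]], [[0, 0, 0], [0, 0, 0]], [[0, 0, 0], [0, 0, 0]]])

```text
time: 2.4
position: [0.4932, -0.1075, 0.2135]
tool_rot: [0.266, 0.964, 0.0, -0.001]
wrist_force: [-0.0, 1.2, -0.7]
finger_gap: 0.0004
grip_force: 0.0
```

```bash
cat >> h.py <<'E'
o=np.array([.59858,-.04492,.0]);yaw=1.0342
def where(s):
    x=np.array([np.cos(yaw),np.sin(yaw),0]);y=np.array([-x[1],x[0],0]);p=np.array(s['position'])-o
    M=R.from_quat(s['tool_rot']).as_matrix()
    print('org mm',(np.array([p@x,p@y,p[2]])*1000).round(1),'toolx.',(M[:,0]@y).round(4),'tooly.',(M[:,1]@x).round(4),(M[:,1]@y).round(4),'z',M[:,2].round(4),'F',np.round(s['wrist_force'],2),s['time'],s['finger_gap'])
    print('to org(-140,0): tool cm',(M.T@(o-.14*x-np.array(s['position']))*100).round(2))
E
python3 - <<'E'
from h import *
from rig import observe,optics
where(observe())
c=optics.capture('top');cv2.imwrite('pics/t2.png',cv2.resize(c['color'][120:320,220:460],None,fx=3,fy=3))
c=optics.capture('wrist');cv2.imwrite('pics/w2.png',c['color'])
import pickle;pickle.dump(c,open('w.pkl','wb'))
E
```

```text
org mm [-107.6   58.6  213.5] toolx. 1.0 tooly. 1.0 -0.0013 z [-1.e-03  6.e-04 -1.e+00] F [-0.01  1.16 -0.72] 2.4 0.00043662663534636153
to org(-140,0): tool cm [-5.89 -3.23 21.34]
```

View pics/w2.png

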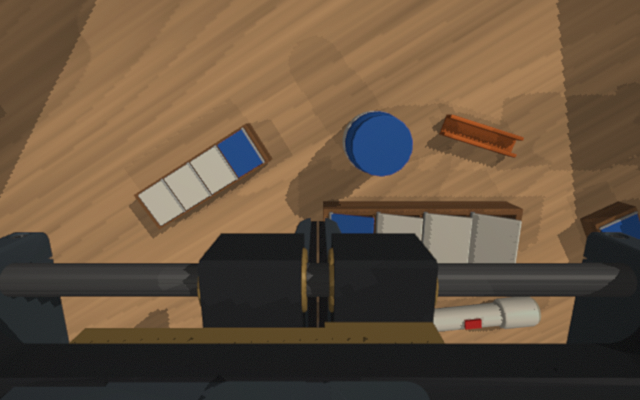

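Wrist view: the organiser's row is level in the image and its +y rim edge runs from (323,202) to (522,204). The jar is at (379,144), well to the side.

Run:
```python
from h import *;import pickle
c=pickle.load(open('w.pkl','rb'))
x=np.array([np.cos(yaw),np.sin(yaw),0]);y=np.array([-x[1],x[0],0])
for uv in[(323,202),(522,204)]:
    p=ray(c,uv,.034)-o;print((p@x*1000).round(1),(p@y*1000).round(1))
from rig import observe
for i in range(1):where(observe())
```

```text
-101.5 40.8
101.0 38.6
org mm [-107.    59.2  213.8] toolx. 1.0 tooly. 1.0 0.0003 z [-7.e-04  4.e-04 -1.e+00] F [-0.52 -0.19  0.8 ] 2.5 0.0005258127081483592
to org(-140,0): tool cm [-5.93 -3.3  21.37]
```

Emit:
step_arm(increments=[[[-1.5, -0.8, 0], [0, 0, 0]], [[-1.5, -0.8, 0], [0, 0, 0]], [[-1.5, -0.8, 0], [0, 0, 0]], [[-1.4, -0.8, 0], [0, 0, 0]], [[0, 0, 3], [0, 0, 0]], [[0, 0, 3], [0, 0, 0]], [[0, 0, 3], [0, 0, 0]], [[0, 0, 3], [0, 0, 0]], [[0, 0, 2], [0, 0, 0]], [[0, 0, 0], [0, 0, 0]], [[0, 0, 0], [0, 0, 0]], [[0, 0, 0], [0, 0, 0]]])

```text
time: 3.7
position: [0.5289, -0.1658, 0.0751]
tool_rot: [0.265, 0.964, -0.0, 0.001]
wrist_force: [0.0, -0.7, 0.7]
finger_gap: 0.0002
grip_force: 0.0
```

Run:
```python
from h import *
from rig import observe,optics
where(observe())
c=optics.capture('scene');cv2.imwrite('pics/s3.png',cv2.resize(c['color'][120:290,200:400],None,fx=3.5,fy=3.5))
where(observe())
```

```text
org mm [-139.6   -1.9   75.1] toolx. 1.0 tooly. 1.0 -0.0004 z [ 1.7e-03 -7.0e-04 -1.0e+00] F [ 0.02 -0.66  0.66] 3.7 0.00017518506047035952
to org(-140,0): tool cm [ 0.2  -0.05  7.5 ]
org mm [-139.5   -1.8   75.1] toolx. 1.0 tooly. 1.0 -0.0003 z [ 1.9e-03 -9.0e-04 -1.0e+00] F [ 0.27 -0.42 -0.52] 3.75 0.0007828934423982005
to org(-140,0): tool cm [ 0.2  -0.05  7.51]
```

View pics/s3.png

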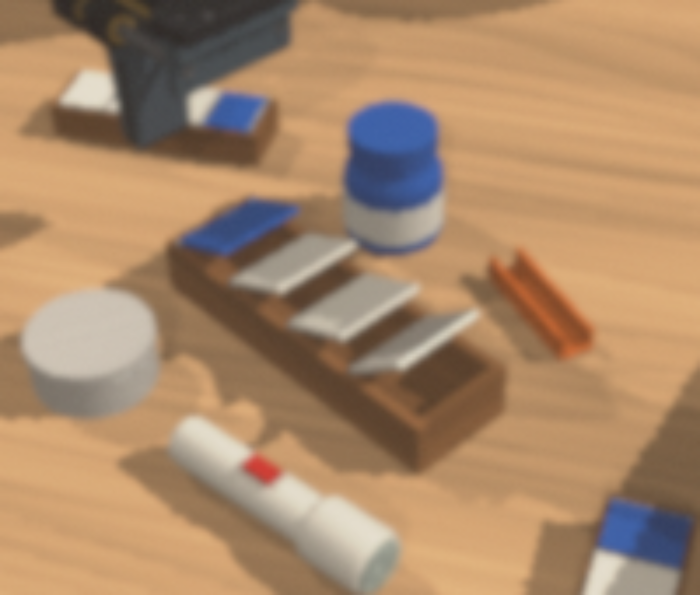

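Scene view: the hand hangs at (150,120), off the blue end and in line with the row, and all lids are still raised.

Emit:
step_arm(increments=[[[0.2, 0, 1.2], [0, 0, 0]], [[0.2, 0, 1.2], [0, 0, 0]], [[0, 0, 1.0], [0, 0, 0]], [[0, 0, 0], [0, 0, 0]], [[0, 0, 0], [0, 0, 0]], [[0, 0, 0], [0, 0, 0]], [[0, 0, 0], [0, 0, 0]]])

```text
time: 4.45
position: [0.5249, -0.1633, 0.0404]
tool_rot: [0.265, 0.964, -0.0, 0.0]
wrist_force: [0.3, 0.9, -0.2]
finger_gap: 0.0005
grip_force: 0.0
```

Emit:
step_arm(increments=[[[0, 0, 0], [0, 0, 0]]])

```text
time: 4.55
position: [0.5248, -0.1633, 0.0403]
tool_rot: [0.265, 0.964, -0.0, 0.0]
wrist_force: [0.2, -0.0, 0.4]
finger_gap: 0.0002
grip_force: 0.0
```

Emit:
step_arm(increments=[[[0, 0, 0], [0, 0, 0]]])

```text
time: 4.65
position: [0.5246, -0.1632, 0.0401]
tool_rot: [0.265, 0.964, -0.0, 0.0]
wrist_force: [0.4, -0.4, -0.3]
finger_gap: 0.0007
grip_force: 0.0
```

Emit:
step_arm(increments=[[[0, 0, 0], [0, 0, 0]]])

```text
time: 4.75
position: [0.5245, -0.1632, 0.04]
tool_rot: [0.265, 0.964, -0.0, 0.0]
wrist_force: [0.7, -0.4, -1.2]
finger_gap: 0.0005
grip_force: 0.0
```

Emit:
step_arm(increments=[[[0, 0, 0.12], [0, 0, 0]], [[0, 0.5, 0], [0, 0, 0]], [[0, 0.5, 0], [0, 0, 0]], [[0, 0.5, 0], [0, 0, 0]], [[0, 0.5, 0], [0, 0, 0]], [[0, 0.5, 0], [0, 0, 0]], [[0, 0.5, 0], [0, 0, 0]], [[0, 0.5, 0], [0, 0, 0]], [[0, 0.5, 0], [0, 0, 0]]])

```text
time: 5.65
position: [0.5452, -0.1284, 0.0387]
tool_rot: [0.265, 0.964, -0.0, -0.0]
wrist_force: [0.3, 0.1, 0.5]
finger_gap: 0.0002
grip_force: 0.2
```

Emit:
step_arm(increments=[[[0, 0.4, 0], [0, 0, 0]], [[0, 0.4, 0], [0, 0, 0]], [[0, 0.4, 0], [0, 0, 0]], [[0, 0.4, 0], [0, 0, 0]], [[0, 0.4, 0], [0, 0, 0]], [[0, 0.4, 0], [0, 0, 0]], [[0, 0.4, 0], [0, 0, 0]], [[0, 0.4, 0], [0, 0, 0]], [[0, 0.4, 0], [0, 0, 0]]])

```text
time: 6.55
position: [0.5636, -0.0976, 0.0387]
tool_rot: [0.265, 0.964, 0.0, -0.0]
wrist_force: [-0.3, -0.7, 0.8]
finger_gap: 0.0005
grip_force: 0.1
```

Run:
```python
from h import *
from rig import observe,optics
where(observe())
c=optics.capture('scene');cv2.imwrite('pics/s4.png',cv2.resize(c['color'][120:290,200:400],None,fx=3.5,fy=3.5))
where(observe())
```

```text
org mm [-63.1   3.2  38.7] toolx. 1.0 tooly. 1.0 -0.0002 z [-0.  0. -1.] F [-0.35 -0.71  0.85] 6.55 0.0004540164854398487
to org(-140,0): tool cm [-0.32 -7.69  3.87]
org mm [-62.6   3.1  38.7] toolx. 1.0 tooly. 1.0 -0.0001 z [ 3.e-04  1.e-04 -1.e+00] F [ 0.15  0.84 -0.12] 6.6 0.0003016058310573199
to org(-140,0): tool cm [-0.31 -7.74  3.87]
```

View pics/s4.png

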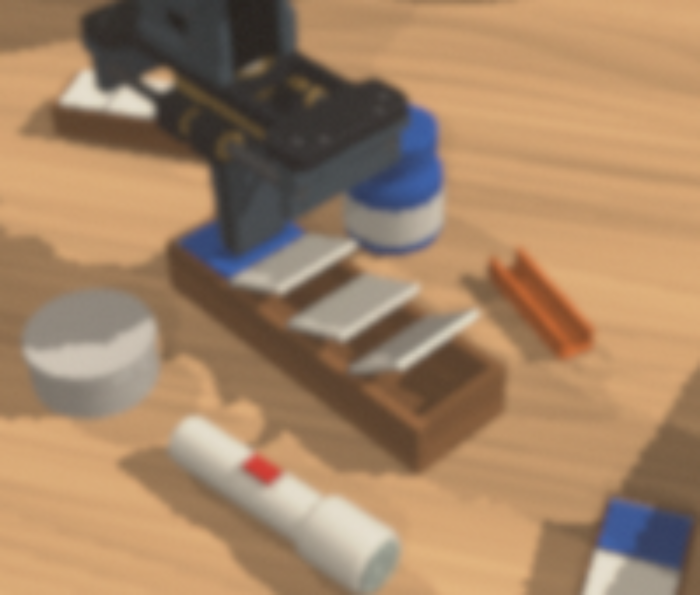

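Scene view: the blue lid (240,240) is flat under the fingertip, the white lids are still up, and the box has not moved.

Emit:
step_arm(increments=[[[0, 0.4, 0], [0, 0, 0]], [[0, 0.4, 0], [0, 0, 0]], [[0, 0.4, 0], [0, 0, 0]], [[0, 0.4, 0], [0, 0, 0]], [[0, 0.4, 0], [0, 0, 0]], [[0, 0.4, 0], [0, 0, 0]], [[0, 0.4, 0], [0, 0, 0]], [[0, 0.4, 0], [0, 0, 0]], [[0, 0.4, 0], [0, 0, 0]], [[0, 0.4, 0], [0, 0, 0]], [[0, 0.4, 0], [0, 0, 0]], [[0, 0.4, 0], [0, 0, 0]]])

```text
time: 7.8
position: [0.5881, -0.0563, 0.0387]
tool_rot: [0.265, 0.964, 0.0, 0.0]
wrist_force: [-0.6, 0.6, -0.0]
finger_gap: 0.0004
grip_force: 0.1
```

Emit:
step_arm(increments=[[[0, 0.4, 0], [0, 0, 0]], [[0, 0.4, 0], [0, 0, 0]], [[0, 0.4, 0], [0, 0, 0]], [[0, 0.4, 0], [0, 0, 0]], [[0, 0.4, 0], [0, 0, 0]], [[0, 0.4, 0], [0, 0, 0]], [[0, 0.4, 0], [0, 0, 0]], [[0, 0.4, 0], [0, 0, 0]], [[0, 0.4, 0], [0, 0, 0]], [[0, 0.4, 0], [0, 0, 0]], [[0, 0.4, 0], [0, 0, 0]], [[0, 0.4, 0], [0, 0, 0]]])

```text
time: 9.0
position: [0.6126, -0.015, 0.0387]
tool_rot: [0.265, 0.964, 0.0, -0.0]
wrist_force: [0.6, 0.1, 0.3]
finger_gap: 0.0005
grip_force: 0.1
```

Emit:
step_arm(increments=[[[0, 0.4, 0], [0, 0, 0]], [[0, 0.4, 0], [0, 0, 0]], [[0, 0.4, 0], [0, 0, 0]], [[0, 0.4, 0], [0, 0, 0]], [[0, 0.4, 0], [0, 0, 0]], [[0, 0.4, 0], [0, 0, 0]], [[0, 0.4, 0], [0, 0, 0]], [[0, 0.4, 0], [0, 0, 0]], [[0, 0.4, 0], [0, 0, 0]], [[0, 0.4, 0], [0, 0, 0]], [[0, 0.4, 0], [0, 0, 0]], [[0, 0.4, 0], [0, 0, 0]]])

```text
time: 10.2
position: [0.6372, 0.0262, 0.0387]
tool_rot: [0.265, 0.964, -0.0, -0.0]
wrist_force: [0.6, -0.0, -0.4]
finger_gap: 0.0006
grip_force: 0.1
```

Emit:
step_arm(increments=[[[0, 0.4, 0], [0, 0, 0]], [[0, 0.4, 0], [0, 0, 0]], [[0, 0.4, 0], [0, 0, 0]], [[0, 0.4, 0], [0, 0, 0]], [[0, 0.4, 0], [0, 0, 0]], [[0, 0.4, 0], [0, 0, 0]], [[0, 0.4, 0], [0, 0, 0]], [[0, 0.4, 0], [0, 0, 0]], [[0, 0, 0], [0, 0, 0]], [[0, 0, 0], [0, 0, 0]]])

```text
time: 11.2
position: [0.6534, 0.0535, 0.0387]
tool_rot: [0.265, 0.964, -0.0, -0.0]
wrist_force: [-0.5, -0.1, 0.8]
finger_gap: 0.0003
grip_force: 0.0
```

Emit:
step_arm(increments=[[[0, 0.5, -1], [0, 0, 0]], [[0, 0.5, -3], [0, 0, 0]], [[0, 0.5, -4], [0, 0, 0]], [[0, 1, -4], [0, 0, 0]], [[2, 2, -3], [0, 0, 0]], [[3, 2, -1], [0, 0, 0]], [[3, 2, 0], [0, 0, 0]], [[3, 2, 0], [0, 0, 0]], [[3, 0, 0], [0, 0, 0]], [[3, 0, 0], [0, 0, 0]], [[0, 0, 0], [0, 0, 0]], [[0, 0, 0], [0, 0, 0]]])

```text
time: 12.4
position: [0.5611, 0.231, 0.1997]
tool_rot: [0.265, 0.964, 0.0, 0.001]
wrist_force: [0.6, -0.2, 0.0]
finger_gap: 0.0002
grip_force: 0.0
```

Run:
```python
from h import *
from rig import observe,optics
import pickle
where(observe())
a=optics.capture('scene')['color'];b=optics.capture('top')['color'];d=pickle.load(open('d.pkl','rb'))
A=cv2.resize(a[120:290,200:400],(700,595))
cv2.imwrite('pics/s5.png',A);cv2.imwrite('pics/t5.png',np.hstack([cv2.resize(q[110:280,240:420],None,fx=2.2,fy=2.2,interpolation=cv2.INTER_CUBIC) for q in(d['top']['color'],b)]))
```

```text
org mm [217.9 173.3 199.7] toolx. 1.0 tooly. 1.0 0.0008 z [ 1.1e-03  1.0e-04 -1.0e+00] F [ 0.56 -0.25  0.03] 12.4 0.00015388700423988157
to org(-140,0): tool cm [-17.28 -35.82  19.96]
```

View pics/s5.png

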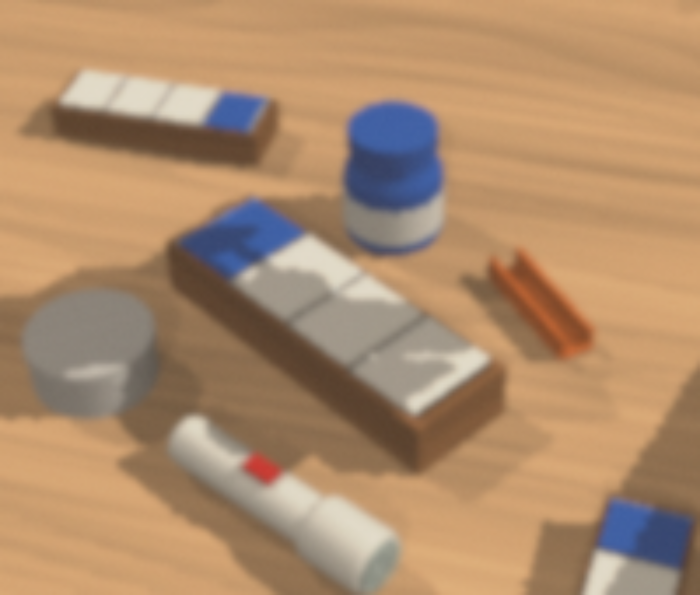

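View pics/t5.png

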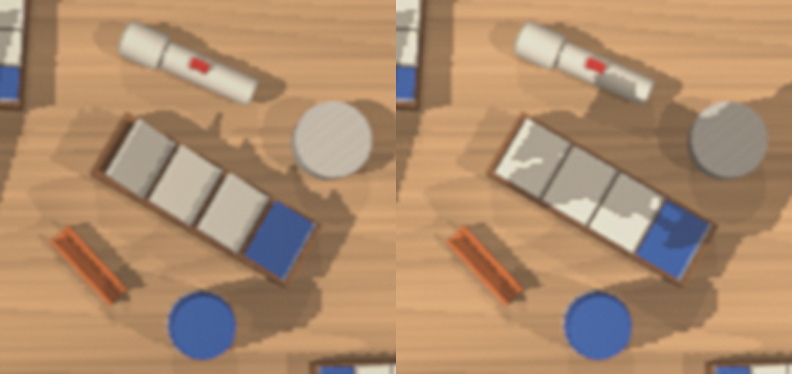

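All four lids lie flat. The organiser and the neighbouring items have not moved, and the hand is clear.

```bash
python3 -c "from rig import manip;print(manip.hand_in())"
```

```text
the job is handed in; nothing more can be done
None
```

I wiped all four lids flat in one light pass starting from the blue lid; in the final pictures the organiser and its neighbours have not moved, the hand is clear, and the job is handed in (about 12.5 s used).

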